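# Jack up the alternator cradle and hold it

### The arm

A 6-joint arm with a two-finger parallel gripper is mounted at the origin on the work surface. World frame = base frame: x ahead of the robot, y to its left, z up, the work surface at z = 0. Lengths are in m, angles in degrees, forces in N, time in s.
With the tool pointing down it reaches from about 0.4 to 0.825 m from the base axis. Payload 7 kg.
Tool frame: the origin (TCP) lies midway between the tips of the shut fingers; the grasp point (between the pads) lies 19 mm behind it; z points along the fingers, x is the direction in which the jaws open and shut, and the axes are right-handed (so a half turn about z gives the same grasp; the last joint's range is limited). The gripper opens to 88 mm and grips with 3 to 60 N. Pads are 19 mm wide; open, the fingers measure 130 mm over their backs; the gripper's body (78 mm by 193 mm) begins 47 mm behind the grasp point.
Start: joints at [91.106, 20.546, 0.682, 0, -70.136, -16.507], TCP at [0.179, 0.651, 0.227] pointing down, gripper open.
Joint ranges: [-176.03, 176.03], [-82.01, 121.73], [-58.28, 71.71], [-173.87, 95.51], [-174.79, -0.11], [-173.66, 173.66]. Speed limits (degrees/s): [136.94, 136.94, 172.46, 180, 180, 180].

### API

Orientations are given as [roll, pitch, yaw] about the fixed x, y, z axes, in that order (R = Rz(yaw) Ry(pitch) Rx(roll)).
In Python, from plant import * gives the robot as it stands. The module is installed in compiled form; this text tells all that it offers.
- The arm moves only by the shell command python3 -m pendant 'ROWS' [OPENING]. ROWS is JSON, a list that holds one entry, the list of rows, each a list of 6 numbers: the shift along the world's x, y, z in mm, then the turn, a rotation vector about the world's x, y, z in degrees. A call has 1 to 10 rows; each row is the pose to reach, as a shift and turn from the pose commanded when the call began; what a row does not reach only later rows make up. A row lasts 1/8 s, in which the tool goes at most 62.5 mm and 10.7 degrees, less where a joint would pass 70% of its speed; a pose out of reach is approached as far as the arm can. A call with a gripper value outside its range is refused whole. OPENING is the closure, from -1 (fully open) to 1 (shut), set as the call begins (- or left out, the last holds). The fingers move at their own pace and stop on an object; the grip force is fixed at half the most. Time passes only in rows, so rows that repeat a pose let the fingers close. It gives the time, the measured TCP pose, the force and the opening at its end, in the units of the state.
- get_obs(): the state, without advancing time (a new reading comes with each control period).
- snapshot(name): name is "side" or "top" or "wrist"; returns a dict with "pixels" (480x640x3 uint8, red, green, blue), "depth" (480x640 float32, m along the optical axis (not along the pixel's ray), 0 where there is no reading), "fx", "fy", "cx", "cy" (pixels), "pose" (4x4, takes a point from camera to world coordinates); the wrist camera has in their place "tool_from_camera" (4x4, takes a point from camera to tool coordinates, whose origin is the TCP and whose axes are the tool frame's). Camera axes: x right, y down, z forward; pixel columns grow to the right and rows downward; lengths in m; the calibration is good to about 2 mm. A picture is of the moment at which its call begins: read the wrist's pose just before it.
- close_job(): hands the job in, once; it reports no verdict.
The state is a dict: "clock": time; "joint_pos": joint angles; "qvel": joint speeds; "tau": joint torques, N m; "tool_pos": TCP position; "orientation": TCP orientation; "force": force on the tool from outside, world axes, zero at the start; "moment": the same for the moment, N m; "opening": finger opening in m.
Only numpy, scipy, OpenCV 4.12 (cv2) and the standard library are available. Lean on these libraries where they do the work, as an engineer would, in place of code of your own. Each camera call takes 0.05 s, during which the arm holds its last target. There are 200 camera calls.

### The job

Slide the lever jack across the bench, flat on its base and with its handle up, until its saddle stands centred under the lift pad of the hinged alternator cradle. Then pump the handle all the way down so that the jack alone raises the cradle off its rest posts, and finish still holding the handle down, because this jack has no ratchet and the cradle sinks as soon as the handle is let go (the rest posts are about to get new washers). Do not lift or tip the jack, and leave the bushing, washers, regulator and fan where they lie.

Things in the scene. Friction and masses are not known exactly. Their poses are not given: they have to be found in the camera images.
- jack: Quick-lift lever jack of dark bare steel, loose on the bench, 1.55 kg, friction about 0.6. Origin on the bench under the saddle's centre; x runs from the handle end to the saddle end, z up. Base plate 230 x 90 x 8 mm (x -180 to +50, y +-45 mm). Guide sleeve 34 mm dia at the origin, z 8 to 72 mm.
- cheeks (a point): Point midway between the jack's two upright cheek plates, 75 mm behind the saddle axis (jack x -75 mm), 60 mm above the bench. The cheeks run from jack x -105 to -35 mm, z 8 to 80 mm; outer faces flat, 60 mm apart (y +-30 mm) and free on both sides: a good place to grip the jack from above for sliding it. The handle comes out upward between them.
- saddle (a point): Centre of the top face of the jack's round saddle (56 mm dia, 14 mm thick, black rubber face 52 mm dia). 90 mm above the bench with the handle up; it rises straight up 32 mm as the handle goes down (61.5 mm per rad).
- pivot (a point): Centre of the handle's pivot pin, at jack x -60 mm, 50 mm above the bench, pin along the jack's y axis. From it the straight handle points to the jack's -x side.
- jack_handle (a joint): Handle angle, rad: 0 = fully up, where a return spring holds it, rising at 0.524 rad (30 degrees) from the bench; 0.52 = fully down on its stop, level, 50 mm above the bench. Turns in the jack's x-z plane. Pressing at the grip takes 2 to 4 N unloaded and 7 to 14 N with the cradle on the saddle; let go, it springs up.
- grip (a point): Point on the axis of the handle's round black rubber grip, 240 mm from the pivot pin along the handle. The grip is 28 to 31 mm dia and runs from 185 to 300 mm from the pin, where the handle ends; between cheeks and grip the handle is a bare 20 mm steel bar.
- stand: Fixed dark steel stand that carries the hinged cradle. Origin on the bench under the lift pad; x runs from the lift pad to the hinge, z up. Hinge pin along y at x 260, z 113 mm. Two rest posts (22 mm dia) at x 90, y +-70 mm and two foot rails (30 mm wide, 8 mm high) at y +-70 mm from x 75 mm on; between them the bench is free up to x 240 mm for the front of the jack's base.
- plate (a point): Centre of the top of the cradle's steel plate, 200 x 180 x 10 mm, stand x 50 to 250 mm, y +-90 mm, underside 108 mm above the bench at rest. Bolted on it is an alternator, 130 mm dia, axis along stand y, centre at stand x 140, z 200 mm, pulley on the +y side. A tongue 44 mm wide runs from the plate to stand x -24 mm, past the lift pad.
- lift_pad (a point): Marked lift point: centre of the underside of the round steel lift pad (40 mm dia, 10 mm thick) bolted under the free end of the cradle's tongue; a hexagon nut with a stud end, 22 mm over corners, marks it from above. 98 mm above the bench with the cradle at rest, so the saddle passes under it with 8 mm to spare while the handle is up.
- cradle (a joint): Cradle angle about its hinge, rad: 0 = resting on the posts, grows as the lift pad rises (260 mm from the hinge); about 0.095 with the saddle under the pad and the handle fully down.
- bushing: Bystander: bronze bearing bushing, upright tube 34 mm dia, 32 mm high, origin under its centre.
- washers: Bystander: stack of red fibre washers, 42 mm dia, 28 mm high, origin under its centre.
- regulator: Bystander: silver voltage regulator, 55 x 42 x 14 mm with a black block on it (26 mm high in all), origin under its centre.
- fan: Bystander: blackened steel alternator fan lying flat, 116 mm dia, 18 mm high, origin under its centre.

How it is judged:
By the outcome, as a careful person would: the job done as asked, in the order asked, and still so for the second after the job is handed in, while the arm keeps its last pose, push and grip.
It also fails if it takes over 51 s, if anything falls off the work surface, if the arm or the gripper's body presses on something with over 40 N, if the wrist force passes 120 N, or if a joint passes its speed limit or range.

## Working session

There is one attempt and no reset: what is moved stays moved. The work goes in short steps, Python scripts to look and compute and a shell command to move; the robot and the scene stay as the last step left them, time stands still between calls to the robot, and variables do not carry over. Pictures are saved under pics/ and viewed, about 8 in all and at most 12, crops included, and the job is handed in when it is done.

```bash
mkdir -p pics; cat > h.py <<'E'
from plant import *
import numpy as np, cv2
from scipy.spatial.transform import Rotation as R
def snap(n,save=None):
    o=get_obs(); s=snapshot(n)
    if n=="wrist":
        T=np.eye(4);T[:3,:3]=R.from_euler('xyz',o['orientation'],degrees=True).as_matrix();T[:3,3]=o['tool_pos']
        s['pose']=T@np.array(s['tool_from_camera'])
    if save: cv2.imwrite('pics/'+save,s['pixels'][:,:,::-1])
    return s
def cloud(s):
    d=s['depth'];v,u=np.indices(d.shape)
    p=np.stack([(u-s['cx'])/s['fx']*d,(v-s['cy'])/s['fy']*d,d],-1)
    P=s['pose'];return p@P[:3,:3].T+P[:3,3]
def ray(s,u,v,z):
    P=np.array(s['pose']);d=P[:3,:3]@[(u-s['cx'])/s['fx'],(v-s['cy'])/s['fy'],1];return P[:3,3]+d*(z-P[2,3])/d[2]
E
python3 - <<'E'
from h import *
print(get_obs())
for n in("top","side"):
    s=snap(n,n+'0.png');print(n,np.round(s['pose'],3).tolist(),s['fx'],s['cx'],s['cy'],(s['depth']>0).mean())
    np.save(n+'0.npy',cloud(s))
E
```

```text
{'clock': 0.0, 'joint_pos': array([ 9.11052471e+01,  2.05907071e+01,  6.33565916e-01, -2.06627932e-02,
       -7.01372639e+01, -1.65070864e+01]), 'qvel': array([-0.04139432, -0.00048701,  0.06579745,  0.06754236,  0.04824409,
       -0.04627156]), 'tau': array([-1.44678230e-03, -5.82709587e+01,  2.93058479e+01,  6.99771255e+00,
        6.98751857e-03, -1.54856684e-04]), 'tool_pos': array([0.17916209, 0.65026693, 0.22562764]), 'orientation': array([-1.79991797e+02, -9.60337093e-02, -1.05408883e+02]), 'force': array([0.38036341, 0.25984712, 0.18215295]), 'moment': array([-0.02567989,  0.00800409, -0.01099014]), 'opening': 0.08739308429346523}
top [[0.018, -0.974, 0.226, 0.34], [-1.0, -0.018, 0.001, 0.029], [0.004, -0.226, -0.974, 1.108], [0.0, 0.0, 0.0, 1.0]] 493.0381031736 317.4057808714955 240.68143978869685 0.9959244791666667
side [[-0.985, -0.094, 0.146, 0.422], [-0.174, 0.551, -0.816, 0.935], [-0.003, -0.829, -0.559, 0.75], [0.0, 0.0, 0.0, 1.0]] 546.7747609854716 314.24856432845684 244.22384447297713 0.9961946614583334
```

View pics/top0.png

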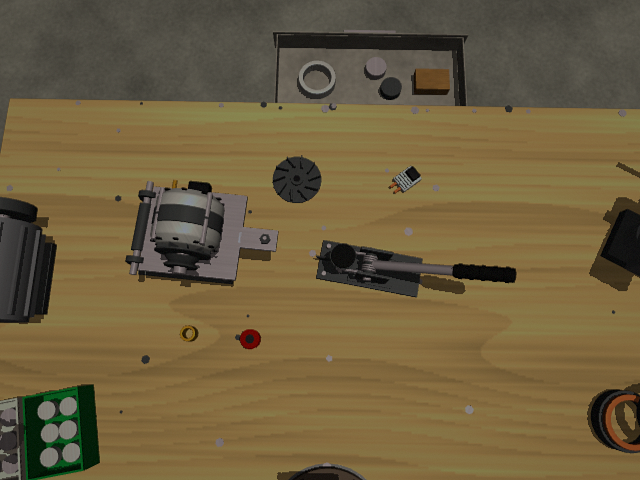

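View pics/side0.png

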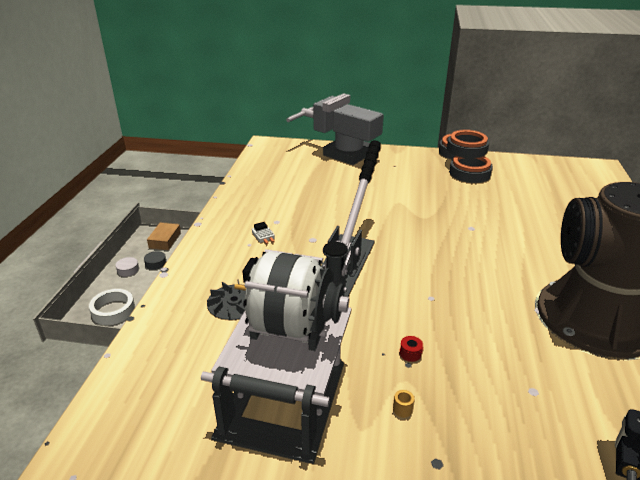

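The top view shows the stand at left, with the lift nut near (264,239). The jack is in the middle, saddle near (343,257) and handle end near (515,274). The fan is at (297,180), the regulator at (406,180), the washers at (250,339) and the bushing at (188,333). The side view confirms the layout.

```bash
python3 - <<'E'
from h import *
s=snap("top");c=cloud(s);px=s['pixels'].astype(int)
z=c[...,2];v,u=np.indices(z.shape)
def reg(a,b,d,e,zl,zh):
    m=(u>=a)&(u<=b)&(v>=d)&(v<=e)&(z>zl)&(z<zh);return m
def rect(p):
    r=cv2.minAreaRect((p[:,:2]*1000).astype(np.float32));return np.round(cv2.boxPoints(r),1).tolist(),np.round(r[0],1),np.round(r[1],1)
print('bench z',np.median(z[400:440,250:400]))
m=reg(120,290,170,300,.111,.124);print('plate',rect(c[m]),np.median(z[m]))
m=reg(243,290,220,260,.111,.124);print('tongue',rect(c[m]))
m=reg(250,280,225,252,.126,.16);print('nut',m.sum(),c[m].mean(0),rect(c[m]))
m=reg(320,362,238,278,.083,.097);p=c[m];print('saddle',m.sum(),cv2.minEnclosingCircle((p[:,:2]*1000).astype(np.float32)),p[:,2].mean())
m=reg(310,430,235,300,.004,.013)&(px.sum(2)<330);print('base',rect(c[m]))
m=reg(395,525,250,290,.08,.3);p=c[m];q=p.mean(0);w=np.linalg.svd(p-q,full_matrices=False)[2][0];print('handle',q,w,np.degrees(np.arctan2(w[1],w[0])),np.degrees(np.arcsin(w[2])),p.min(0),p.max(0))
m=reg(362,400,245,285,.06,.095);print('cheeks',rect(c[m]))
for n,a in dict(fan=(270,325,155,205),reg=(388,425,162,198),wash=(238,264,326,352),bush=(176,200,323,345)).items():
    m=reg(*a,.008,.05);print(n,np.round(c[m].mean(0),3),c[m][:,:2].min(0).round(3),c[m][:,:2].max(0).round(3))
E
```

```text
bench z -0.00034456348859057684
plate ([[468.79998779296875, 123.5], [667.5999755859375, 105.0], [695.5, 405.3999938964844], [496.6000061035156, 423.79998779296875]], array([582.1, 264.4]), array([301.6, 199.7])) 0.1172942921092236
tongue ([[547.5, 116.0999984741211], [603.9000244140625, 111.0999984741211], [610.5999755859375, 186.10000610351562], [554.2000122070312, 191.10000610351562]], array([579. , 151.1]), array([75.3, 56.6]))
nut 36 [0.57154988 0.13877739 0.12881952] ([[561.5, 132.89999389648438], [578.0999755859375, 130.0], [580.9000244140625, 145.89999389648438], [564.2999877929688, 148.8000030517578]], array([571.2, 139.4]), array([16.1, 16.8]))
saddle 533 ((538.9601440429688, -31.698671340942383), 38.0268440246582) 0.08890357921325981
base ([[460.6000061035156, -217.8000030517578], [611.7999877929688, -219.6999969482422], [615.2000122070312, 42.5], [464.0, 44.400001525878906]], array([537.9, -87.6]), array([262.2, 151.2]))
handle [ 0.50583951 -0.25026232  0.1585881 ] [-0.14940754 -0.84421521  0.5147602 ] -100.03617350817545 30.981427872024625 [ 0.47958691 -0.34073721  0.08216331] [ 0.53420007 -0.1333643   0.21152777]
cheeks ([[497.8999938964844, -142.6999969482422], [563.0, -148.0], [569.7999877929688, -65.5], [504.70001220703125, -60.20000076293945]], array([ 533.9, -104.1]), array([82.8, 65.3]))
fan [0.747 0.083 0.014] [0.691 0.027] [0.801 0.137]
reg [ 0.747 -0.176  0.017] [ 0.716 -0.211] [ 0.78  -0.138]
wash [0.373 0.172 0.026] [0.353 0.152] [0.393 0.193]
bush [0.382 0.305 0.027] [0.367 0.289] [0.399 0.322]
```

```bash
python3 -m pendant '[[[20,-50,50,0,0,-8],[45,-105,73,0,0,-16],[70,-160,73,0,0,-24],[95,-215,73,0,0,-32],[120,-270,73,0,0,-40],[147,-325,73,0,0,-48],[172,-380,73,0,0,-56],[197,-435,73,0,0,-64],[222,-490,73,0,0,-72],[247,-545,73,0,0,-80]]]' -1
python3 -m pendant '[[[25,-55,0,0,0,-2.5],[50,-110,0,0,0,-4.6],[75,-165,0,0,0,-4.6],[100,-220,0,0,0,-4.6],[100,-220,0,0,0,-4.6],[100,-220,0,0,0,-4.6],[100,-220,0,0,0,-4.6]]]'
python3 - <<'E'
from h import *
s=snap("wrist",'w1.png');print(np.round(s['tool_from_camera'],3).tolist(),s['fx'],get_obs()['tool_pos'],get_obs()['orientation'],get_obs()['joint_pos'])
E
```

```text
clock: 1.4
tool_pos: [0.4266, 0.1038, 0.2999]
orientation: [180.0, 0.0, 174.4]
force: [1.8, 0.7, -0.3]
opening: 0.0876
clock: 2.28
tool_pos: [0.526, -0.1133, 0.2998]
orientation: [180.0, 0.0, 170.1]
force: [-0.4, -0.7, -0.0]
opening: 0.0877
[[1.0, 0.0, 0.0, 0.001], [-0.0, 0.964, 0.266, -0.072], [-0.0, -0.266, 0.964, -0.158], [0.0, 0.0, 0.0, 1.0]] 385.7077267736091 [ 0.52603883 -0.113124    0.29987962] [1.79983409e+02 2.87676384e-02 1.70105482e+02] [ 8.74164735e+00  5.21839875e+00 -9.77847905e+00 -6.75892334e-03
 -7.49705614e+01 -1.86344105e+01]
```

View pics/w1.png

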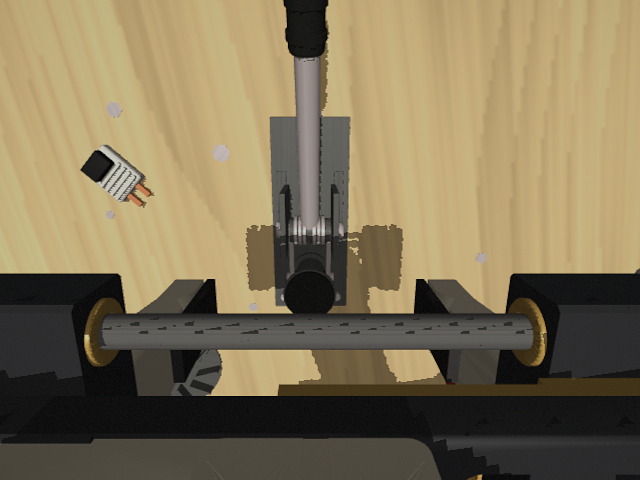

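The wrist view shows the jaws straddling the jack's y direction. The base's rear corners are at (270,117) and (350,117), and the saddle is near (310,292). The camera sits on the handle side.

```bash
python3 - <<'E'
from h import *
s=snap("wrist");c=cloud(s);z=c[...,2];v,u=np.indices(z.shape);px=s['pixels'].astype(int)
a=ray(s,270,117,.008);b=ray(s,350,117,.008);print(a,b,(a+b)/2,'yaw',np.degrees(np.arctan2(*(a-b)[[1,0]]))-90, np.linalg.norm(a-b))
m=(u>270)&(u<350)&(v>255)&(v<312)&(z>.085)&(z<.095);p=c[m];print('saddle',m.sum(),cv2.minEnclosingCircle((p[:,:2]*1000).astype(np.float32)),p[:,:2].mean(0))
# handle bar line
m=(v>60)&(v<200)&(u>280)&(u<335)&(z>.08);L=[(r,u[r][m[r]].mean()) for r in range(60,180,5)]
p=c[m];q=p.mean(0);w=np.linalg.svd(p-q,full_matrices=False)[2][0];print('handle',q,w,np.degrees(np.arctan2(w[1],w[0])))
# dark base edges
m=(z<.014)&(z>.003)&(u>255)&(u<362)&(v>115)&(v<180)
cnt=m[120:180].sum(1);print(cnt[::10])
for r in range(125,180,15):
    x=u[r][m[r]];print(r,x.min(),x.max(),ray(s,x.min()-.5,r,.008)[:2],ray(s,x.max()+.5,r,.008)[:2])
E
```

```text
[ 0.55958493 -0.20809424  0.008     ] [ 0.4717957  -0.19278335  0.008     ] [ 0.51569032 -0.2004388   0.008     ] yaw -99.89316876075122 0.08911437889082126
saddle 1891 ((546.5546875, -24.627487182617188), 28.040328979492188) [ 0.54560896 -0.02831592]
handle [ 0.51839686 -0.18627546  0.12255447] [ 0.11787972  0.62050997 -0.77528817] 79.24356334335863
[57 57 56 56 57 55]
125 270 349 [ 0.56186792 -0.19981204] [ 0.4736138  -0.18442081]
140 271 349 [ 0.5640553  -0.18366771] [ 0.47603063 -0.16831789]
155 271 349 [ 0.56741259 -0.16739273] [ 0.47849639 -0.15188889]
170 272 348 [ 0.56970143 -0.15058653] [ 0.48214954 -0.13532203]<stdin>:6: RuntimeWarning: Mean of empty slice.
  ret = ret.dtype.type(ret / rcount)
```

```bash
python3 -m pendant '[[[6,5,-60,0,0,0],[6,5,-120,0,0,0],[6,5,-170,0,0,0],[6,5,-205,0,0,0],[6,5,-230,0,0,0],[6,5,-243,0,0,0],[6,5,-250,0,0,0],[6,5,-250,0,0,0]]]' -1
python3 -m pendant '[[[0,0,0,0,0,0],[0,0,0,0,0,0],[0,0,0,0,0,0],[0,0,0,0,0,0],[0,0,0,0,0,0],[0,0,0,0,0,0],[0,0,0,0,0,0],[0,0,0,0,0,0]]]' 1
python3 - <<'E'
from h import *
s=snap("top",'t2.png')
c=cloud(s);z=c[...,2];v,u=np.indices(z.shape)
# nut & tongue on plane
px=s['pixels'];cv2.imwrite('pics/t2c.png',cv2.resize(px[205:285,225:305,::-1],(560,560),interpolation=cv2.INTER_CUBIC))
E
```

```text
clock: 3.38
tool_pos: [0.5326, -0.109, 0.0499]
orientation: [180.0, 0.0, 170.0]
force: [0.1, 0.0, 0.9]
opening: 0.0875
clock: 4.38
tool_pos: [0.5332, -0.1094, 0.05]
orientation: [180.0, 0.1, 170.0]
force: [4.4, -3.1, 3.8]
opening: 0.0599
```

View pics/t2c.png

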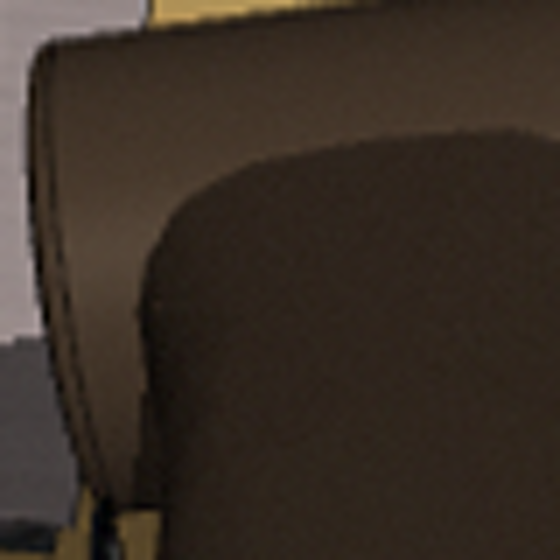

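The arm hides the tongue in this view, so I'll measure the nut from the first top picture instead.

```bash
python3 - <<'E'
from h import *
im=cv2.imread('pics/top0.png');cv2.imwrite('pics/t0c.png',cv2.resize(im[210:270,225:305],(800,600),interpolation=cv2.INTER_CUBIC))
im=cv2.imread('pics/side0.png');
c=np.load('top00.npy') if 0 else np.load('top0.npy');print(np.round(c[234:246,258:271,2]*1000).astype(int))
E
```

```text
[[ 113  116  116  119  128  125  125  127  126  126  114  117  114]
 [ 119  116  117  118  127  125  125  125  126  126  126  116  116]
 [1108  119  117  125  124  134  134  130  123  127  126  116  116]
 [ 116  116  124  128  127  132  130  133  132  124  126  128  119]
 [ 117  113  124  126  123  130  134  132  134  125  127  124  120]
 [ 121  118  127  128  124  129  130  130  128  129  127  126  121]
 [ 115  118  117  126  125  126  125  125  126  124  127  123  118]
 [ 117  117  116  123  122  126  130  127  128  127  124  118  117]
 [ 119  115  118  120  124  127  124  128  124  125  118  118  118]
 [ 118  120  120  119  120  115  121  119  119  124  118  119  113]
 [ 117  118  115  118  118  117  116  116  118  120  117  117  118]
 [ 116  116  119  117  118  120  119  115  117  119  115  117  116]]
```

View pics/t0c.png

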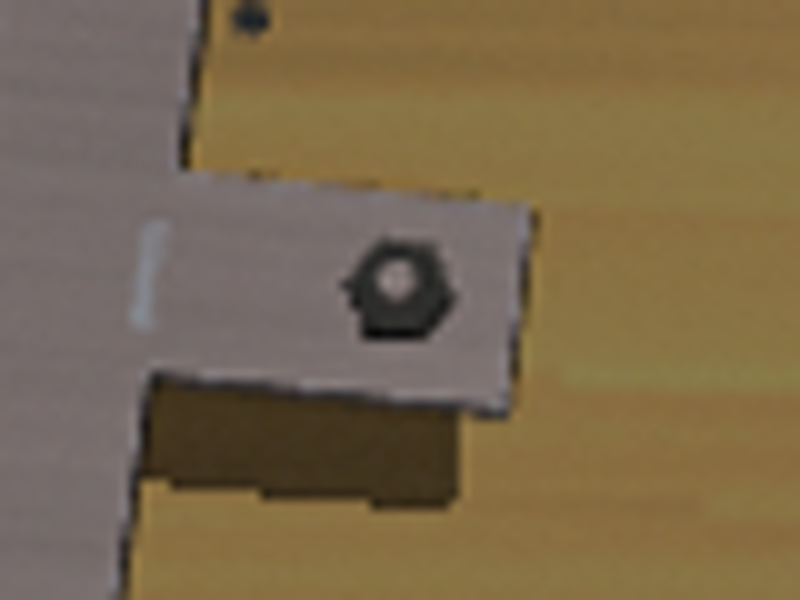

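The nut's top is at crop (398,283), which is full-image (264.3,237.8). The tongue's end corners are at crop (535,207) and (509,402).

```bash
python3 - <<'E'
from h import *
s=snap("top");f=lambda x,y,z:ray(s,225+x/10-.5,210+y/10-.5,z)[:2]*1000
print('nut',f(398,283,.127),f(398,279,.132))
A,B,C,D=[f(*q,.118) for q in((535,207),(509,402),(185,172),(150,373))]
print(A,B,C,D,'width',np.linalg.norm(A-B));d=(C+D)/2-(A+B)/2;L=np.linalg.norm(d);d/=L;print('L',L,'yaw',np.degrees(np.arctan2(d[1],d[0])),'pad',(A+B)/2+24*d)
print(get_obs()['tool_pos'])
E
```

```text
nut [572.11171765 138.59859401] [571.76548319 138.07719986]
[590.94905483 111.92515868] [549.57723809 115.76870524] [597.06243119 184.76032977] [554.28122034 189.72090019] width 41.549970771137744
L 73.59270697134264 yaw 85.7852595512997 pad [572.02702102 137.78202641]
[ 0.53318728 -0.10936421  0.05008449]
```

```bash
python3 -m pendant '[[[1,8,0,0,0,0],[4,24,0,0,0,0],[7,44,0,0,0,0],[10,66,0,0,0,0],[13,88,0,0,0,0],[16,108,0,0,0,0],[19,126,0,0,0,0],[21,140,0,0,0,0],[22,150,0,0,0,0],[22,150,0,0,0,0]]]'
python3 - <<'E'
from h import *
s=snap("wrist",'w2.png');c=cloud(s);z=c[...,2];v,u=np.indices(z.shape)
o=get_obs();print(o['tool_pos'],o['orientation'],o['force'])
E
```

```text
clock: 5.72
tool_pos: [0.5525, 0.0389, 0.0499]
orientation: [-179.8, -0.2, 170.0]
force: [-3.5, -9.0, 11.9]
opening: 0.0598
[0.55250305 0.03891879 0.04993997] [-1.79833394e+02 -1.50448437e-01  1.69980130e+02] [-3.39642931 -7.84690574 11.94660108]
```

View pics/w2.png

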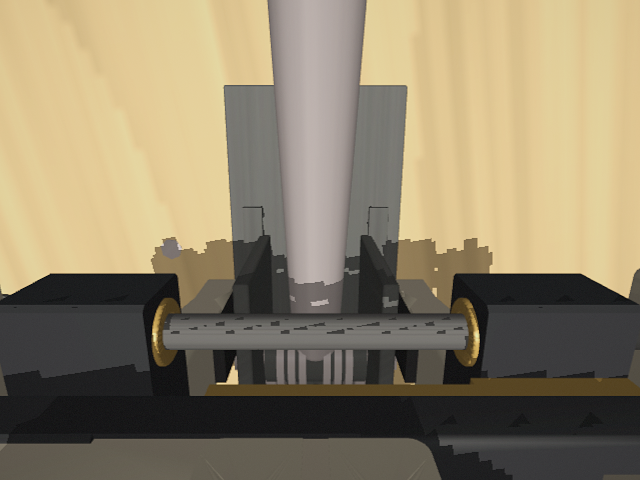

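The base's rear corners are at (224,85) and (407,85). Nothing has tipped and the grip is centred.

```bash
python3 - <<'E'
from h import *
s=snap("wrist")
a=ray(s,224,85.5,.008);b=ray(s,407,85.5,.008);d=a-b;L=np.linalg.norm(d);x=np.array([-d[1],d[0],0])/L
x=-x if x[1]<0 else x
o=(a+b)/2+.18*x;print('L',L,'yaw',np.degrees(np.arctan2(x[1],x[0])),'origin',o*1000,'to go',[572,138.2]-o[:2]*1000)
E
```

```text
L 0.08894987484858993 yaw 79.99981746618133 origin [566.1249223  124.21136967   8.        ] to go [ 5.8750777  13.98863033]
```

```bash
python3 -m pendant '[[[2,5,0,0,0,0],[4,10,0,0,0,0],[5,14,0,0,0,0],[5,14,0,0,0,0],[5,14,0,0,0,0]]]'
python3 - <<'E'
from h import *
s=snap("wrist");g=cv2.cvtColor(s['pixels'],cv2.COLOR_RGB2GRAY).astype(int);print(get_obs()['tool_pos'],get_obs()['force'])
# rear edge row & side edges by gradient
col=g[60:120,240];r=60+np.argmin(np.diff(col));row=g[r+6];l=180+np.argmin(np.diff(row[180:260]));q=370+np.argmax(np.diff(row[370:450]));print(r,l,q)
a=ray(s,l+.5,r+.5,.008);b=ray(s,q+.5,r+.5,.008);m=(a+b)/2;x=np.array([np.cos(np.radians(80)),np.sin(np.radians(80)),0])
o=m+.18*x;print(o*1000,[572,138.2]-o[:2]*1000)
snap("side",'s3.png');im=cv2.imread('pics/s3.png');cv2.imwrite('pics/s3c.png',cv2.resize(im[130:450,180:480],(600,600)))
E
```

```text
clock: 6.45
tool_pos: [0.5558, 0.0507, 0.0498]
orientation: [-179.7, -0.3, 169.9]
force: [-6.1, -17.8, 16.1]
opening: 0.0601
[0.55578268 0.05068809 0.0498062 ] [ -5.64260141 -16.73613964  15.85391566]
83 223 407
[568.98634693 134.95910465   8.        ] [3.01365307 3.24089535]
```

View pics/s3c.png

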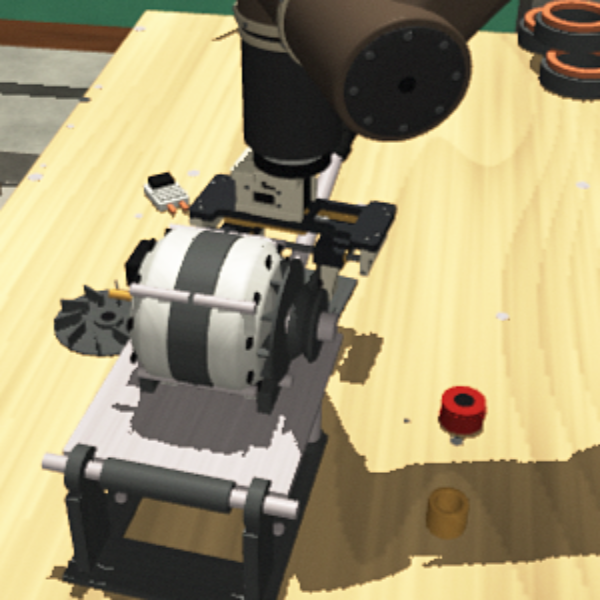

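The side view shows the jack upright and under the tongue, the cradle at rest and the bystanders in place. About 3 mm is left in each axis.

```bash
python3 -m pendant '[[[2,2,0,0,0,0],[3,4,0,0,0,0],[3,4,0,0,0,0],[3,4,0,0,0,0]]]'
cat > chk.py <<'E'
from h import *
s=snap("wrist");g=cv2.cvtColor(s['pixels'],cv2.COLOR_RGB2GRAY).astype(int);print(get_obs()['tool_pos'],get_obs()['force'])
col=g[60:120,240];r=60+np.argmin(np.diff(col));row=g[r+6];l=180+np.argmin(np.diff(row[180:260]));q=370+np.argmax(np.diff(row[370:450]));print(r,l,q)
a=ray(s,l+.5,r+.5,.008);b=ray(s,q+.5,r+.5,.008);m=(a+b)/2;x=np.array([np.cos(np.radians(80)),np.sin(np.radians(80)),0])
o=m+.18*x;print(o*1000,[572,138.2]-o[:2]*1000)
E
python3 chk.py
```

```text
clock: 7.05
tool_pos: [0.557, 0.0534, 0.0497]
orientation: [-179.5, -0.5, 169.9]
force: [-11.9, -20.5, 22.0]
opening: 0.0597
[0.5569886  0.05341172 0.04970438] [-11.53532466 -21.88253686  21.82707976]
83 224 407
[569.74012439 137.64441322   8.        ] [2.25987561 0.55558678]
```

```bash
python3 -m pendant '[[[-2,-2,0,0,0,0],[-4,-4,0,0,0,0],[-4,-4,0,0,0,0]]]'
python3 chk.py
```

```text
clock: 7.48
tool_pos: [0.5569, 0.0533, 0.0498]
orientation: [-179.9, -0.1, 169.9]
force: [0.5, -4.5, 8.9]
opening: 0.06
[0.55692513 0.05334135 0.04979581] [-0.02743837 -6.26496841  9.19855781]
82 224 408
[569.74936764 137.46270446   8.        ] [2.25063236 0.73729554]
```

```bash
python3 -m pendant '[[[0,0,0,0,0,0],[0,0,0,0,0,0],[0,0,0,0,0,0],[0,0,0,0,0,0],[0,0,15,0,0,0],[0,0,60,0,0,0],[0,0,120,0,0,0],[0,0,180,0,0,0],[0,0,230,0,0,0],[-5,-30,250,0,0,0]]]' -1
python3 -m pendant '[[[-10,-50,10,0,0,0],[-20,-100,10,0,0,0],[-29,-152,10,0,0,0],[-29,-152,10,0,0,0],[-29,-152,10,0,0,0]]]'
python3 - <<'E'
from h import *
s=snap("wrist",'w4.png');o=get_obs();print(o['tool_pos'],o['force'],o['joint_pos'])
s=snap("top",'t4.png')
E
```

```text
clock: 8.78
tool_pos: [0.5544, 0.0255, 0.3044]
orientation: [179.8, 0.3, 170.1]
force: [0.1, -0.2, -0.3]
opening: 0.0874
clock: 9.4
tool_pos: [0.5241, -0.1275, 0.3104]
orientation: [180.0, 0.1, 169.9]
force: [0.7, 0.3, -0.4]
opening: 0.0875
[ 0.52427142 -0.12692573  0.31021452] [-0.20608814 -0.08927886 -0.51904432] [ 7.21543732e+00  5.09726245e+00 -8.59660061e+00 -4.77968150e-03
 -7.62592449e+01 -1.72091245e+01]
```

View pics/w4.png

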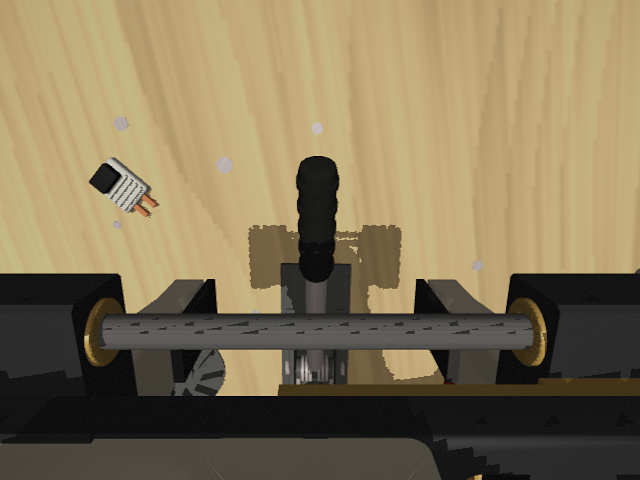

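View pics/t4.png

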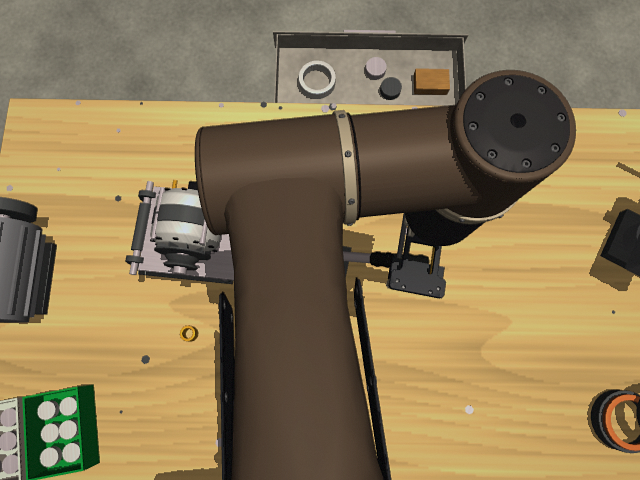

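The wrist view shows the grip vertical at u≈317, from v 157 to 283, with the base's rear corners at (281,263) and (351,263). In the top view the arm covers the jack, and the stand and bushing are unmoved.

```bash
python3 - <<'E'
from h import *
s=snap("wrist")
a=ray(s,281,263,.008);b=ray(s,351.3,263,.008);d=a-b;L=np.linalg.norm(d);x=np.array([d[1],-d[0],0])/L
x=x if x[1]>0 else -x
o=(a+b)/2+.18*x;print('L',L,'yaw',np.degrees(np.arctan2(x[1],x[0])),'origin',o*1000)
c=cloud(s);z=c[...,2];v,u=np.indices(z.shape)
m=(u>285)&(u<350)&(v>150)&(v<285)&(z>.1);p=c[m]
for lo in np.arange(-.2,-.05,.02):
    q=p[(p[:,1]>lo)&(p[:,1]<lo+.02)]
    if len(q)>5: print(lo+.01,len(q),'x mid',(q[:,0].min()+q[:,0].max())/2,'top z',np.percentile(q[:,2],97))
print(p[:,1].min())
E
```

```text
L 0.08858547706158271 yaw 80.05272346434064 origin [568.42862862 137.16741914   8.        ]
-0.19 108 x mid 0.5153536327948725 top z 0.46828660966320484
-0.17 1229 x mid 0.5147193726535134 top z 0.2105256356863347
-0.15000000000000002 1025 x mid 0.5171881464460892 top z 0.20724896683780003
-0.13000000000000003 847 x mid 0.5208606919549997 top z 0.19555678030813944
-0.11000000000000006 722 x mid 0.5245561801086447 top z 0.18413389760690052
-0.09000000000000007 613 x mid 0.5286848270649793 top z 0.17192162818528636
-0.07000000000000008 184 x mid 0.5305802084465051 top z 0.16011482539134445
-0.1970621151474423
```

The wrist camera puts the jack at (568.4,137.2), about 4 mm sideways of the pad as the top camera saw it. I'll check this by looking straight down on the tongue, where the saddle's edges show on both sides.

```bash
python3 -m pendant '[[[5,25,60,0,0,0],[14,75,85,0,0,0],[24,130,85,0,0,0],[34,190,85,0,0,0],[44,250,85,0,0,0],[54,300,85,0,0,0],[60,336,85,0,0,0],[60,336,85,0,0,0],[60,336,85,0,0,0],[60,336,85,0,0,0]]]'
python3 - <<'E'
from h import *
s=snap("wrist",'w5.png');o=get_obs();print(o['tool_pos'],o['orientation'])
for n,p in dict(pad=(.572,.1382,.118),sad=(.5684,.1372,.09)).items():
    q=np.linalg.inv(s['pose'])@[*p,1];print(n,q[0]/q[2]*s['fx']+s['cx'],q[1]/q[2]*s['fy']+s['cy'])
im=cv2.imread('pics/w5.png');cv2.imwrite('pics/w5c.png',cv2.resize(im[80:230,220:420],(800,600),interpolation=cv2.INTER_CUBIC))
E
```

```text
clock: 10.8
tool_pos: [0.5841, 0.2083, 0.395]
orientation: [180.0, 0.0, 170.0]
force: [-1.0, -0.6, -0.6]
opening: 0.088
[0.58414603 0.20811728 0.39502958] [1.79978547e+02 2.64716405e-02 1.69966779e+02]
pad 314.0167390591925 132.54931602459283
sad 317.0057713284236 131.07129277907984
```

View pics/w5c.png

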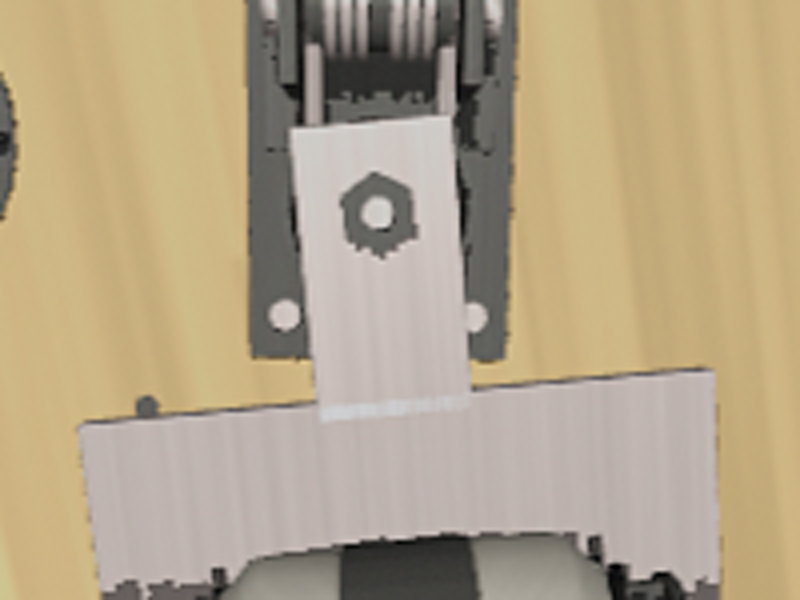

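The nut is at crop (378,212). The base spans crop 249 to 513 at the nut's row, with its front edge at row 357. A little dark saddle rim shows on both sides of the tongue, so it is close to centred.

```bash
python3 - <<'E'
from h import *
s=snap("wrist");f=lambda x,y,z:ray(s,220+x/4-.4,80+y/4-.4,z)[:2]*1000
n=f(378,212,.127);l=f(249,212,.008);r=f(513,212,.008);fl=f(251,357,.008);fr=f(506,358,.008)
x=np.array([np.cos(np.radians(80)),np.sin(np.radians(80))]);y=np.array([-x[1],x[0]])
o=(fl+fr)/2-50*x;print('nut',n,'origin',o,np.linalg.norm(fl-fr))
print('nut in jack frame: x',(n-o)@x,'y',(n-(l+r)/2)@y)
E
```

```text
nut [571.93301707 138.12195407] origin [572.03512871 137.29869731] 89.0701628023438
nut in jack frame: x 0.7930181393858614 y -0.662564502678269
```

The close view puts the nut within 1 mm of the saddle axis in both directions, so it is centred. Next I'll approach the grip, tilted 30° to sit square to the handle.

```bash
python3 -m pendant '[[[-8,-45,0,0,0,0],[-18,-100,0,-4,0.7,0],[-28,-155,0,-10,1.7,0],[-38,-210,-20,-18,3.1,0],[-47,-260,-50,-25,4.4,0],[-53,-295,-90,-29.5,5.2,0],[-55,-305,-135,-29.5,5.2,0],[-55,-305,-172,-29.5,5.2,0],[-55,-305,-172,-29.5,5.2,0],[-55,-305,-172,-29.5,5.2,0]]]' -1
python3 - <<'E'
from h import *
s=snap("wrist",'w6.png');o=get_obs();print(o['joint_pos'],o['tool_pos'],o['force'])
for n,p in dict(grip=(523.2,-126.6,170),near=(539.2,-35.9,117.5)).items():
    q=np.linalg.inv(s['pose'])@[*(np.array(p)/1000),1];print(n,q[0]/q[2]*s['fx']+s['cx'],q[1]/q[2]*s['fy']+s['cy'])
E
```

```text
clock: 12.15
tool_pos: [0.5302, -0.0963, 0.2242]
orientation: [-150.1, 0.1, 170.0]
force: [-0.8, 0.5, 1.5]
opening: 0.0876
[ 26.83431732  12.80159236 -26.83628397  25.03104421 -71.0654491
 -49.46303886] [ 0.5303179  -0.09603281  0.22443006] [0.05931029 1.12877382 0.4403649 ]
grip 316.20621775615405 256.0756126247117
near 316.21303102126694 406.2941936142292
```

View pics/w6.png

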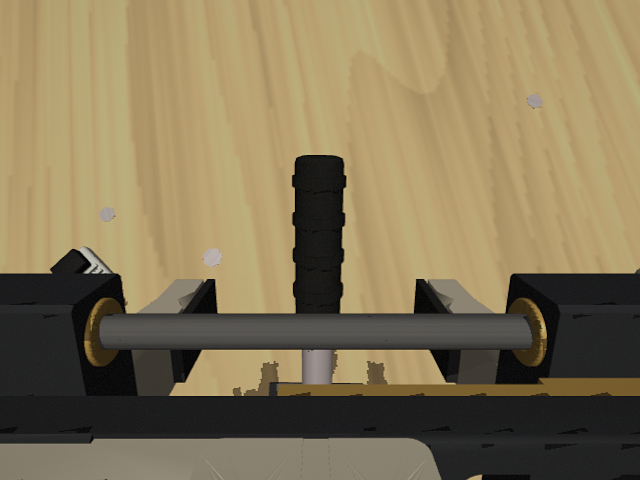

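The handle is square to the jaws, at u=319 against a predicted 316, so it is off by about 2 mm. The grip's end is at v=155.

```bash
python3 -m pendant '[[[-3,-12,-21,0,0,0],[-5,-24,-42,0,0,0],[-7,-34,-58,0,0,0],[-8.5,-40,-69.5,0,0,0],[-8.5,-40,-69.5,0,0,0],[-8.5,-40,-69.5,0,0,0]]]' -1
python3 -m pendant '[[[0,0,0,0,0,0],[0,0,0,0,0,0],[0,0,0,0,0,0],[0,0,0,0,0,0],[0,0,0,0,0,0],[0,0,0,0,0,0],[0,0,0,0,0,0],[0,0,0,0,0,0]]]' 1
python3 - <<'E'
import numpy as np
def t(p):
    p=np.radians(p);return np.array([-60-240*np.cos(p)-19*np.sin(p),50+240*np.sin(p)-19*np.cos(p)])
for p in (27,24,20,16,12,8,4,0,-1):
    d=t(p)-t(30);print(p,np.round([d[0]*.1736,d[0]*.985,d[1],(30-p)*.985,-(30-p)*.174],1))
E
```

```text
clock: 12.95
tool_pos: [0.5215, -0.1359, 0.154]
orientation: [-150.1, 0.1, 170.0]
force: [-0.3, -0.2, 0.2]
opening: 0.0877
clock: 13.95
tool_pos: [0.5209, -0.1363, 0.1531]
orientation: [-150.0, 0.0, 170.0]
force: [1.2, -1.2, -0.4]
opening: 0.0271
27 [ -0.9  -5.  -11.5   3.   -0.5]
24 [ -1.7  -9.5 -23.3   5.9  -1. ]
20 [ -2.5 -14.5 -39.3   9.8  -1.7]
16 [ -3.2 -18.3 -55.7  13.8  -2.4]
12 [ -3.7 -21.  -72.2  17.7  -3.1]
8 [ -4.  -22.6 -89.   21.7  -3.8]
4 [  -4.1  -23.  -105.8   25.6   -4.5]
0 [  -3.9  -22.3 -122.5   29.6   -5.2]
-1 [  -3.9  -22.  -126.7   30.5   -5.4]
```

```bash
python3 -m pendant '[[[-0.5,-2.5,-6,1.5,-0.3,0],[-0.9,-5,-11.5,3,-0.5,0],[-1.7,-9.5,-23.3,5.9,-1,0],[-2.2,-12,-31,7.9,-1.4,0],[-2.5,-14.5,-39.3,9.8,-1.7,0],[-2.5,-14.5,-39.3,9.8,-1.7,0]]]'
python3 -m pendant '[[[-0.7,-3.8,-16.4,4,-0.7,0],[-1.2,-6.5,-32.9,7.9,-1.4,0],[-1.5,-8.1,-49.7,11.9,-2.1,0],[-1.5,-8.1,-49.7,11.9,-2.1,0]]]'
python3 - <<'E'
from h import *
s=snap("side",'s7.png');print(get_obs()['force'])
im=cv2.imread('pics/s7.png');cv2.imwrite('pics/s7c.png',cv2.resize(im[130:450,180:480],(600,600)))
E
```

```text
clock: 14.7
tool_pos: [0.5183, -0.1507, 0.1137]
orientation: [-160.1, 0.0, 169.9]
force: [-3.7, 7.3, 6.1]
opening: 0.027
clock: 15.2
tool_pos: [0.517, -0.1589, 0.0639]
orientation: [-172.2, 0.0, 169.9]
force: [-2.6, 9.7, 7.0]
opening: 0.0272
[-2.7812999   6.37032312  6.70154868]
```

View pics/s7c.png

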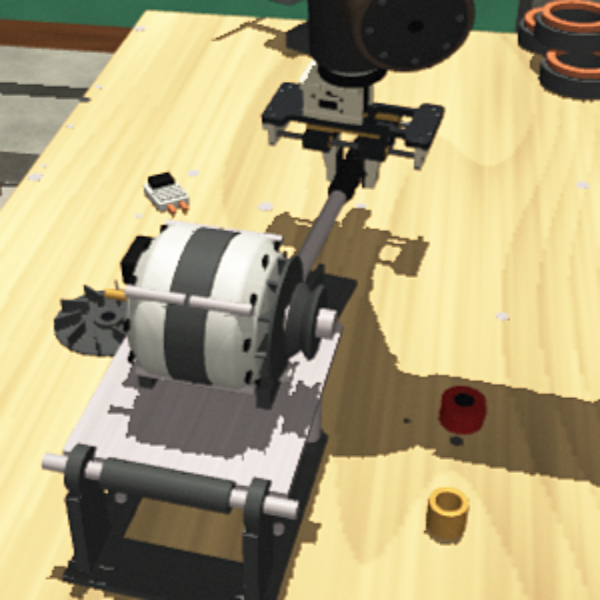

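The handle is well down, the grip is holding and the cradle is rising. There is a slight pull backwards on the jack, so I'll ease y by 2 mm while finishing the stroke.

```bash
python3 -m pendant '[[[0,1,-8,2,-0.3,0],[0,1.8,-16.8,3.9,-0.7,0],[0,2,-25,5.9,-1,0],[0,2.3,-33.5,7.9,-1.4,0],[0,2.3,-36,7.9,-1.4,0],[0,2.3,-36,7.9,-1.4,0]]]'
python3 - <<'E'
from h import *
s=snap("side",'s8.png');c=cloud(s);z=c[...,2]
o=get_obs();print(o['tool_pos'],o['force'])
t=snap("top",'t8.png');d=cloud(t);q=np.load('top0.npy');q1=np.load('side0.npy')
def pl(p):
    # plate near hinge-free end on pulley-side, compare heights along stand x
    r=(p.reshape(-1,3)-[.572,.1382,0]);e=np.array([np.cos(np.radians(85.3)),np.sin(np.radians(85.3))]);x=r[:,:2]@e;y=r[:,:2]@[-e[1],e[0]];zz=r[:,2]
    out=[]
    for lo in range(-20,250,30):
        m=(x>lo/1e3)&(x<lo/1e3+.03)&(zz>.105)&(zz<.16)&((abs(y)>.07) if lo>50 else (abs(y)>.013))&(abs(y)<(.09 if lo>50 else .02));out.append((lo,int(m.sum()),round(float(np.median(zz[m]))*1000,1) if m.sum() else None))
    return out
print(pl(q));print(pl(d));print(pl(q1));print(pl(c))
E
```

```text
clock: 16.0
tool_pos: [0.517, -0.1583, 0.0297]
orientation: [-179.9, 0.0, 170.0]
force: [-4.1, -8.2, 16.4]
opening: 0.0272
[ 0.51702426 -0.15829901  0.0297462 ] [-3.93506611 -9.13587911 14.78766592]
[(-20, 99, 117.2), (10, 96, 117.2), (40, 93, 117.7), (70, 279, 117.2), (100, 197, 117.2), (130, 61, 117.2), (160, 39, 116.5), (190, 129, 117.0), (220, 214, 117.3)]
[(-20, 38, 142.5), (10, 98, 140.3), (40, 97, 137.5), (70, 278, 134.6), (100, 240, 131.8), (130, 114, 128.7), (160, 18, 125.4), (190, 108, 121.8), (220, 144, 119.9)]
[(-20, 0, None), (10, 0, None), (40, 0, None), (70, 106, 117.0), (100, 182, 117.3), (130, 283, 117.4), (160, 326, 117.4), (190, 351, 117.5), (220, 336, 117.5)]
[(-20, 0, None), (10, 0, None), (40, 0, None), (70, 83, 134.1), (100, 166, 131.7), (130, 290, 128.8), (160, 358, 125.9), (190, 392, 123.0), (220, 367, 120.3)]
```

```bash
python3 -m pendant '[[[0,-1,-1.5,0,0,0],[0,-1.2,-3,0,0,0],[0,-1.2,-3,0,0,0],[0,-1.2,-3,0,0,0],[0,-1.2,-3,0,0,0]]]'
python3 - <<'E'
from h import *
t=snap("top",'t9.png');d=cloud(t)
r=(d.reshape(-1,3)-[.572,.1382,0]);a=np.radians(85.3);e=np.array([np.cos(a),np.sin(a)]);x=r[:,:2]@e;y=abs(r[:,:2]@[-e[1],e[0]]);z=r[:,2]
m=(z>.112)&(z<.155)&(((x>.06)&(x<.24)&(y>.07)&(y<.09))|((x>-.02)&(x<.05)&(y>.013)&(y<.02)))
k=np.polyfit(x[m],z[m],1)
for _ in range(4):
    g=m&(abs(np.polyval(k,x)-z)<.005);k=np.polyfit(x[g],z[g],1)
print('cradle rad',-np.arctan(k[0]),'pad rise mm',k[1]*1000-117.5,get_obs()['tool_pos'],get_obs()['force'])
im=cv2.imread('pics/t9.png');cv2.imwrite('pics/t9c.png',cv2.resize(im[140:380,120:520],(800,480)))
E
```

```text
clock: 16.73
tool_pos: [0.5171, -0.1584, 0.0281]
orientation: [-180.0, 0.1, 170.1]
force: [-8.7, 1.3, 30.2]
opening: 0.0274
cradle rad 0.09968115309894152 pad rise mm 25.589483244333223 [ 0.51706073 -0.15840124  0.02804556] [-8.29424249  0.03691592 30.53293322]
```

```bash
python3 -m pendant '[[[2,0,1.2,0,0,0],[2,0,1.2,0,0,0],[2,0,1.2,0,0,0],[2,0,1.2,0,0,0]]]'
python3 - <<'E'
from h import *
a=np.radians(85.3);e=np.array([np.cos(a),np.sin(a)])
for n in("top","side","top","side"):
    d=cloud(snap(n));r=(d.reshape(-1,3)-[.572,.1382,0]);x=r[:,:2]@e;y=abs(r[:,:2]@[-e[1],e[0]]);z=r[:,2]
    k=[-.095,.142];
    for _ in range(5):
        g=(x>.06)&(x<.24)&(y>.068)&(y<.09)&(abs(np.polyval(k,x)-z)<.004);k=np.polyfit(x[g],z[g],1)
    s='rad %.4f pad top %.1f'%(-np.arctan(k[0]),k[1]*1000)
    w=d.reshape(-1,3)-[.570,.1375,0];b=np.radians(80);f=np.array([np.cos(b),np.sin(b)]);X=w[:,:2]@f;Y=abs(w[:,:2]@[-f[1],f[0]])
    for lo,hi in((-.178,-.15),(-.15,-.12),(-.12,-.09),(.03,.048)):
        q=(X>lo)&(X<hi)&(Y>.032)&(Y<.043)&(w[:,2]<.02)&(w[:,2]>-.005);s+=' | base %d: %.1f n%d'%(lo*1e3,np.median(w[q,2])*1e3 if q.any() else -1,q.sum())
    print(n,s)
    if n=="top":
        for nm,A in dict(fan=(270,325,155,205),reg=(388,425,162,198),wash=(238,264,326,352),bush=(176,200,323,345)).items():
            c=d[A[2]:A[3],A[0]:A[1]].reshape(-1,3);m=(c[:,2]>.008)&(c[:,2]<.05);print(nm,c[m].mean(0).round(3) if m.any() else 'hidden',end=' ')
        print()
o=get_obs();print(o['clock'],o['tool_pos'],o['force'])
E
```

```text
clock: 17.27
tool_pos: [0.5172, -0.1584, 0.0284]
orientation: [-180.0, -0.1, 170.0]
force: [-11.7, 0.8, 28.2]
opening: 0.0272
top rad 0.1004 pad top 143.2 | base -178: -1.0 n0 | base -150: -1.0 n0 | base -120: -1.0 n0 | base 30: 7.2 n41
fan [0.747 0.082 0.014] reg [ 0.747 -0.176  0.017] wash [0.373 0.172 0.026] bush [0.382 0.305 0.026] 
side rad 0.0982 pad top 143.3 | base -178: 7.4 n37 | base -150: 7.2 n45 | base -120: 9.5 n8 | base 30: -1.0 n0
top rad 0.1005 pad top 143.2 | base -178: -1.0 n0 | base -150: -1.0 n0 | base -120: -1.0 n0 | base 30: 7.3 n44
fan [0.747 0.082 0.014] reg [ 0.748 -0.176  0.017] wash [0.373 0.172 0.026] bush [0.382 0.305 0.027] 
side rad 0.0978 pad top 143.2 | base -178: 7.3 n35 | base -150: 7.6 n49 | base -120: 8.7 n8 | base 30: -1.0 n0
17.475 [ 0.51727974 -0.1584328   0.02841127] [-12.03515914   0.31612349  26.78476961]
```

```bash
python3 -m pendant '[[[-2,0,0,0,0,0],[-4,0,0,0,0,0],[-4,0,0,0,0,0],[-4,0,0,0,0,0],[-4,0,0,0,0,0]]]'
python3 - <<'E'
from h import *
o=get_obs();print(o['tool_pos'],o['force'],o['opening']);print(close_job())
E
```

```text
clock: 18.1
tool_pos: [0.5172, -0.1584, 0.0291]
orientation: [180.0, 0.3, 170.1]
force: [-1.9, -1.6, 20.7]
opening: 0.0274
[ 0.51724817 -0.15841234  0.02909125] [-1.93925873 -1.60068432 20.66782246] 0.02735011247500434
the job is handed in; nothing more can be done
None
```

I slid the jack flat by its cheeks until the saddle stood under the lift pad. I then gripped the handle and pumped it down to its stop. The job was handed in at about 18 s with the gripper still holding the handle down at about 20 N.

**Centring:** before pumping, a close look from above put the pad's nut within about 1 mm of the saddle axis in both directions. An earlier, more oblique look had suggested about 4 mm sideways. I trusted the close view and made no further correction. I did not re-measure the centring after pumping.

**Lift:** the cradle plate stands at about 0.098–0.100 rad, slightly above the expected 0.095. The pad is up about 25–26 mm, within measuring noise of the expected 24 mm. The jack's base read about 7–8 mm high near both its front and rear ends, matching its 8 mm thickness, so it is flat on the bench.

**Full stroke:** pressing a further 3 mm lowered the tool only 1.7 mm while the force rose from 15 N to 30 N, so the handle is on its stop. I then eased the push back to about 20 N.

**Bystanders:** the fan, regulator, washers and bushing all read within 1 mm of where they started.

I had reached the 12-picture limit, so the final checks rest on depth and force readings rather than a last viewed picture.

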